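# Fit the spindle of a polishing head into its two plummer blocks

### The arm

A 6-joint arm with a two-finger parallel gripper is mounted at the origin on a cart in front of the work surface, level with it; the furniture and walls round the work are solid. World frame = base frame: x ahead of the robot, y to its left, z up, the work surface at z = 0. Lengths are in m, angles in rad, forces in N, time in s.
With the tool pointing down it reaches from about 0.375 to 0.9 m from the base axis. Payload 3.1 kg.
Tool frame: the origin (TCP) lies between the finger pads; the fingertips stand 17 mm ahead of it and the grasp point (between the pads) lies 2 mm behind it (robot.nose_length is the distance from the TCP to the fingertips, in m); z points along the fingers, y is the line along which they close (so a half turn about z gives the same grasp; the last joint's range is limited). The gripper opens to 87 mm and grips with 3 to 60 N. Pads are 19 mm wide; open, the fingers measure 117 mm over their backs; the gripper's body (75 mm by 190 mm) begins 51 mm behind the grasp point.
Start: joints at [-1.349, 0.527, 1.433, -0, 1.181, -0.178], TCP at [0.243, -0.576, 0.24] pointing down, gripper open.
Joint ranges: [-3.08, 3.08], [-0.75, 2.2], [0.22, 2.44], [-1.43, 4.57], [0, 2.65], [-2.85, 2.85]. Speed limits (rad/s): [2.79, 2.79, 3.14, 3.14, 3.14, 3.14].

### API

Orientations are given as a unit quaternion [x, y, z, w].
In Python, from rig import robot, cams gives the robot as it stands.
- The arm moves only by the shell command python3 -m pendant 'ROWS' [FORCE]. ROWS is JSON, a list of rows, each an object with "jaw": the opening, from 0 (shut) to 1 (fully open); "linear": the shift along the tool's x, y, z in cm, a list of three; "twist": the turn about the tool's z in degrees. A call has 1 to 12 rows; each row shifts and turns the commanded pose from where the row before left it, along the tool's axes as they then stand; what a row does not reach is not made up. A row lasts 1/12 s, in which the tool goes at most 41.7 mm and 7.16 degrees, less where a joint would pass 70% of its speed; a pose out of reach is approached as far as the arm can. A call is refused whole if a number of a shift passes 4.17 or a number of a turn 7.16, either way. A call with a gripper value outside its range is refused whole. The fingers move at their own pace and stop on an object; FORCE is the grip in N (left out, the last holds). Time passes only in rows, so rows that do not move let the fingers close. It gives the time, the measured TCP pose, the force, the opening and the grip force at its end, in the units of the state.
- robot.get_obs(): the state, without advancing time (a new reading comes with each control period).
- cams.camera(name): name is "scene" or "top"; returns a dict with "color" (420x560x3 uint8, blue, green, red), "depth" (420x560 float32, m along the optical axis (not along the pixel's ray), 0 where there is no reading), "fov_y" (degrees; the focal length in pixels is half the picture's height over the tangent of half this angle, whatever the lens; pixels are square), "cx", "cy" (the principal point, pixels), "k1" (the pictures are not rectified: a ray, as slopes to the right and down, at radius r is drawn at 1 + k1 r^2 times it, then the intrinsics apply), "view" (4x4, takes a point from world to camera coordinates). Camera axes: x right, y down, z forward; pixel columns grow to the right and rows downward; lengths in m; the calibration is good to about 2 mm. A picture is of the moment at which its call begins.
- robot.hand_in(): hands the job in; it is judged then, once.
The state is a dict: "time": time; "q": joint angles; "joint_velocities": joint speeds; "joint_torque": joint torques, N m; "position": TCP position; "tool_rot": TCP orientation; "ft_force": force on the tool from outside, world axes, zero at the start; "moment": the same for the moment, N m; "grip_width": finger opening in m; "grip_force": force on a finger pad.
Only numpy, scipy, OpenCV 4.12 (cv2) and the standard library are available. Lean on these libraries where they do the work, as an engineer would, in place of code of your own. Each camera call takes 0.05 s, during which the arm holds its last target. There are 200 camera calls.

### The job

Take the pulley spindle off the V-blocks and fit it to the polishing head: thread its plain end through the bore of the green block nearer to it, then through the bore of the far block, and slide it fully home until the pulley's hub seats against the near block, lying along the board's centre line, then let go. Both blocks are still finger-tight and may stand a little out of line to either side, so feel for each bore and let the spindle draw its block into line; never force the spindle hard against the blocks. Leave the tin, the spanner and the sanding block where they are.

Things in the scene. Friction and masses are not known exactly. Their poses are not given: they have to be found in the camera images.
- spindle: Loose steel spindle with an aluminium V-belt pulley, 223 mm long, 0.2 to 0.35 kg, lying level in the V-blocks, axis 41 mm above the bench, turned anyhow about its axis. Origin on the axis at the shoulder, where hub meets bare shaft; y is the axis. Along -y: shaft 16 mm thick, 175 mm long, last 5 mm tapering to 14 mm. Along +y: hub 26 mm thick to 18 mm, pulley 18 to 38 mm, stub to 48 mm.
- pulley (a point): Centre of the spindle's pulley, 28 mm from the shoulder along the spindle's +y; 42 mm in diameter, 20 mm wide: a good place to grip, across its diameter. The spindle's centre of mass lies 65 to 90 mm from here, towards the nose.
- nose (a point): Centre of the tapered end of the spindle's shaft, 175 mm from the shoulder along the spindle's -y.
- v_blocks: Two fixed dark steel V-blocks, each 44 mm wide, 26 mm along the spindle and 48 mm high, centred 50 mm to either side of the origin along y; origin on the bench between them. The spindle lies in them along y, its pulley overhanging at +y, its shoulder about 80 mm from the origin.
- base_board: White board 140 x 180 x 16 mm screwed to the bench, origin at the centre of its underside, y along its centre line, on which the bores belong, z up. It carries two green plummer blocks: feet 118 mm along x and 24 mm along y, bores along y at 56 mm above the bench, housings 60 mm wide, tops 84 mm (grease nipples 91 mm) above the bench. Bearings: rings 28 mm outside, 24 mm long, bore 18 mm.
- near_mouth (a point): Point on the board's bore line at the outer end of the near bearing, 82 mm from the board's origin along y; axes as the board's. The spindle goes in along -y; its shoulder seats here. The bearing is 24 mm long. The near block is finger-tight: slides along x against about 3 N, its bore may stand up to 6 mm to either side of this point (not measured); the spindle can draw it into line.
- far_seat (a point): Point on the same line where the far bearing begins, 125 mm from near_mouth along -y (it ends at 149 mm); axes as the board's. The far block, finger-tight, slides along x against about 3 N; its bore may stand up to 10 mm to either side of this point (not measured). In the near bore the shaft has 1 mm play all round: swung about it, the nose reaches about 9 mm to either side here.
- tin: Small closed tin with a red label, 78 mm in diameter, 77 mm high, loose bystander; origin at the centre of its underside.
- spanner: Spanner 32 x 196 x 8 mm lying on the bench, loose bystander; origin at the centre of its underside.
- sanding_block: Orange foam sanding block, 65 x 100 x 27 mm, lying on the bench, loose bystander; origin at the centre of its underside.

How it is judged:
On the way, in this order (a step that is already met when the one before it is completed fails the run):
1. the nose of the spindle is through the near bore (y of nose in the frame of near_mouth below -0.04 m and x of nose in the frame of near_mouth between -0.014 and 0.014 m and z of nose in the frame of near_mouth between -0.01 and 0.01 m), for 0.1 s.
2. the nose has come out of the far bore as well (y of nose in the frame of near_mouth below -0.152 m and x of nose in the frame of near_mouth between -0.016 and 0.016 m and z of nose in the frame of near_mouth between -0.006 and 0.006 m), for 0.1 s.
At the end, for the whole second after the job is handed in: The spindle lies through both bores, at rest and released, parallel to the board's centre line to 2 degrees and within about 5 mm of it (both blocks drawn into line), its shoulder within 2 mm of the near block's bearing face, its nose out at the far side of the far block (y of spindle in the frame of near_mouth below 0.002 m and distance between spindle and near_mouth below 0.005 m and y of nose in the frame of near_mouth below -0.17 m and x of nose in the frame of near_mouth between -0.006 and 0.006 m and z of nose in the frame of near_mouth between -0.006 and 0.006 m and angle between the y axis of spindle and the y axis of base_board, either way round below 0.035 rad and linear speed of spindle below 0.02 m/s); the robot touches nothing.
It fails at once if the spindle is forced against the blocks or the board with more than 40 N (contact force between spindle and base_board above 40 N).
It fails at once if the tin, the spanner or the sanding block are moved by more than 30 mm (distance of any of tin, spanner, sanding_block from where it was at the start of the episode above 0.03 m).
It also fails if it takes over 67 s, if anything falls off the work surface, if the arm or the gripper's body presses on something with over 40 N, if the wrist force passes 120 N, or if a joint passes its speed limit or range.

## Working session

There is one attempt and no reset: what is moved stays moved. The work goes in short steps, Python scripts to look and compute and a shell command to move; the robot and the scene stay as the last step left them, time stands still between calls to the robot, and variables do not carry over. Pictures are saved under pics/ and viewed, at most 10 in all, crops included, and the job is handed in when it is done.

```bash
ls; mkdir -p pics; cat > h.py <<'E'
import numpy as np, cv2
from rig import robot, cams
def pts(c):
    H,W=c['depth'].shape; f=H/2/np.tan(np.radians(c['fov_y'])/2)
    K=np.array([[f,0,c['cx']],[0,f,c['cy']],[0,0,1.]])
    uv=np.stack(np.meshgrid(np.arange(W),np.arange(H)),-1).reshape(-1,1,2).astype(float)
    n=cv2.undistortPoints(uv,K,np.array([c['k1'],0,0,0.])).reshape(H,W,2)
    d=c['depth'][...,None]; P=np.concatenate([n*d,d],-1)
    V=np.array(c['view']); Ti=np.linalg.inv(V)
    Pw=P@Ti[:3,:3].T+Ti[:3,3]; Pw[c['depth']==0]=np.nan
    return Pw
E
python3 - <<'E'
from h import *
for n in('scene','top'):
    c=cams.camera(n); cv2.imwrite(f'pics/{n}0.png',c['color']); np.save(f'pics/{n}0.npy',pts(c)); print(n,np.linalg.inv(c['view'])[:3,3],c['fov_y'])
print(robot.get_obs())
E
```

```text
pics
scene [0.11625192 0.70377375 1.05614353] 50.40224742894148
top [ 0.34003758 -0.0072824   1.52119298] 46.71602601489026
{'time': 0.1, 'q': array([-1.34944951e+00,  5.28396083e-01,  1.43377011e+00,  2.97592052e-05,
        1.18139245e+00, -1.78491061e-01]), 'joint_velocities': array([-0.0012013 , -0.00284683, -0.00174972,  0.00058753, -0.0002603 ,
        0.00126088]), 'joint_torque': array([-2.29868619e-04, -4.40985274e+01, -1.77151126e+01,  6.35863189e-02,
        5.34453092e-02, -6.21882032e-05]), 'position': array([ 0.24319412, -0.57506933,  0.23865669]), 'tool_rot': array([ 9.80083330e-01,  1.98584237e-01, -7.30484680e-06, -9.83059267e-04]), 'ft_force': array([-0.21804517,  0.22868378, -0.08413783]), 'moment': array([ 0.01005394, -0.01785645, -0.03382575]), 'grip_force': 0.0, 'grip_width': 0.08706920536267126}
```

View pics/top0.png

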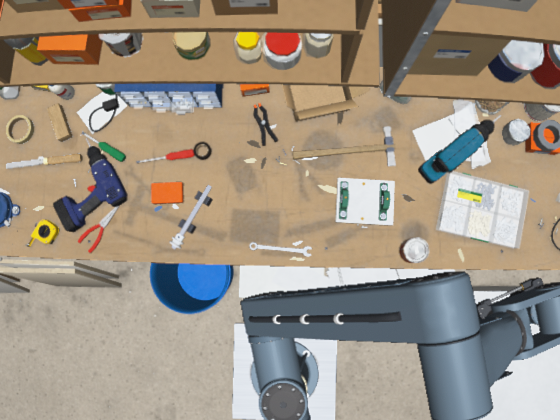

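View pics/scene0.png

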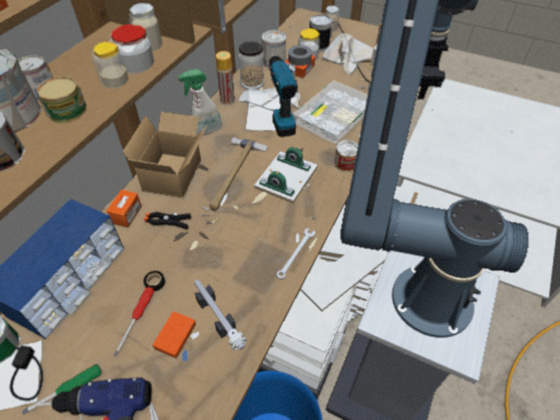

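The top view shows the spindle at about (193,215) with its pulley at (177,240) and nose at (210,187). The board is at (366,201), with the green blocks at (344,200) and (386,200), the tin at (415,250), the spanner at (280,249) and the sanding block at (167,193).

```bash
cat > m.py <<'E'
from h import *
def go(c,P,tag):
    im=c['color']; hsv=cv2.cvtColor(im,cv2.COLOR_BGR2HSV); z=P[...,2]
    H,S,V=cv2.split(hsv)
    def near(x0,x1,y0,y1): return (P[...,0]>x0)&(P[...,0]<x1)&(P[...,1]>y0)&(P[...,1]<y1)
    # board: white top
    b=near(.3,.62,-.35,0)&(abs(z-.016)<.012)&(V>170)&(S<60)
    n,l,st,_=cv2.connectedComponentsWithStats(cv2.morphologyEx(b.astype(np.uint8),cv2.MORPH_CLOSE,np.ones((25,25))))
    k=1+np.argmax(st[1:,4]); r=cv2.minAreaRect(P[l==k][:,:2][~np.isnan(P[l==k][:,0])].astype(np.float32)); print(tag,'board',r)
    g=near(.3,.62,-.35,0)&(H>60)&(H<95)&(S>80)&(z>.02)
    pg=P[g]
    for nm,s in(('A',pg[pg[:,1]>r[0][1]]),('B',pg[pg[:,1]<r[0][1]])):
        t=s[s[:,2]>.06]; print(nm,'all',cv2.minAreaRect(s[:,:2].astype(np.float32)),'top n',len(t),t.mean(0),t.min(0),t.max(0))
    s=near(.3,.65,.15,.5)&(z>.03)&(z<.075)&(S<90)
    n,l,st,_=cv2.connectedComponentsWithStats(s.astype(np.uint8)); k=1+np.argmax(st[1:,4])
    q=P[l==k]; x,y,w,h=st[k,:4]; print('spindle',st[k],len(q),q[:,2].max())
    m=q[:,:2].mean(0); d=np.linalg.svd(q[:,:2]-m,full_matrices=False)[2][0]; d*=-np.sign(d[0])
    t=(q[:,:2]-m)@d; o=(q[:,:2]-m)@np.array([-d[1],d[0]])
    # bins along axis: lateral range
    for a in np.arange(t.min(),t.max(),.012):
        k=(t>=a)&(t<a+.012)
        if k.any(): print('%.3f n%d lat %.4f..%.4f zmax %.4f'%(a,k.sum(),o[k].min(),o[k].max(),q[k,2].max()))
    print('mean',m,'dir to pulley',d,'ends',m+d*t.min(),m+d*t.max(),t.max()-t.min())
    x0,x1=max(x-30,0),x+w+30; return im[max(y-30,0):y+h+30,x0:x1]
E
python3 - <<'E'
from m import *
for n in('top','scene'):
    c=cams.camera(n); cr=go(c,pts(c),n); cv2.imwrite(f'pics/{n}c.png',cv2.resize(cr,None,fx=4,fy=4,interpolation=2))
    print(cr.shape)
E
```

```text
top board ((0.536113977432251, -0.21628551185131073), (0.23825813829898834, 0.15553419291973114), 88.72703552246094)
A all ((0.5404977202415466, -0.16840681433677673), (0.017304960638284683, 0.10997083783149719), 88.95649719238281) top n 81 [ 0.53633797 -0.16825802  0.07810522] [ 0.51281932 -0.17577359  0.06156999] [ 0.56470975 -0.16101239  0.09256617]
B all ((0.5381109714508057, -0.2927146553993225), (0.019466858357191086, 0.11095942556858063), 88.5055923461914) top n 94 [ 0.5353571  -0.2925753   0.07767743] [ 0.51031583 -0.30230869  0.06016773] [ 0.56488818 -0.28398628  0.09018089]
spindle [169 185  43  64 615] 615 0.06715274427224127
-0.116 n19 lat -0.0078..0.0069 zmax 0.0583
-0.104 n21 lat -0.0072..0.0082 zmax 0.0568
-0.092 n36 lat -0.0212..0.0230 zmax 0.0561
-0.080 n60 lat -0.0229..0.0218 zmax 0.0545
-0.068 n51 lat -0.0228..0.0213 zmax 0.0551
-0.056 n21 lat -0.0085..0.0075 zmax 0.0533
-0.044 n19 lat -0.0075..0.0064 zmax 0.0543
-0.032 n20 lat -0.0085..0.0063 zmax 0.0532
-0.020 n21 lat -0.0094..0.0055 zmax 0.0563
-0.008 n20 lat -0.0091..0.0046 zmax 0.0562
0.004 n23 lat -0.0220..0.
[... 1419 characters left out ...]
 n25 lat -0.0062..0.0083 zmax 0.0505
-0.040 n29 lat -0.0068..0.0080 zmax 0.0504
-0.028 n25 lat -0.0070..0.0075 zmax 0.0509
-0.016 n30 lat -0.0063..0.0080 zmax 0.0506
-0.004 n40 lat -0.0211..0.0221 zmax 0.0514
0.008 n89 lat -0.0208..0.0231 zmax 0.0537
0.020 n95 lat -0.0208..0.0230 zmax 0.0526
0.032 n37 lat -0.0192..0.0210 zmax 0.0509
0.044 n33 lat -0.0110..0.0132 zmax 0.0559
0.056 n38 lat -0.0175..0.0196 zmax 0.0607
0.068 n94 lat -0.0189..0.0225 zmax 0.0633
0.080 n95 lat -0.0185..0.0208 zmax 0.0659
0.092 n27 lat -0.0061..0.0091 zmax 0.0511
mean [0.46224618 0.30447603] dir to pulley [-0.87752097  0.47953826] ends [0.57116351 0.24495605] [0.37638259 0.35139785] 0.22196725994971736
(130, 113, 3)
```

```bash
cat >> h.py <<'E'
def cast(c,uv,z):
    H,W=c['depth'].shape; f=H/2/np.tan(np.radians(c['fov_y'])/2)
    K=np.array([[f,0,c['cx']],[0,f,c['cy']],[0,0,1.]])
    n=cv2.undistortPoints(np.asarray(uv,float).reshape(-1,1,2),K,np.array([c['k1'],0,0,0.])).reshape(-1,2)
    Ti=np.linalg.inv(c['view']); d=np.c_[n,np.ones(len(n))]@Ti[:3,:3].T; o=Ti[:3,3]
    return o+d*((z-o[2])/d[:,2])[:,None]
E
python3 - <<'E'
from h import *
for n,(x0,x1,y0,y1) in(('top',(325,405,165,240)),('scene',(250,325,135,205))):
    c=cams.camera(n); im=c['color']; hsv=cv2.cvtColor(im,cv2.COLOR_BGR2HSV); H,S,V=cv2.split(hsv)
    m=((V>150)&(S<45)|((H>60)&(H<95)&(S>80))).astype(np.uint8); k=np.zeros_like(m); k[y0:y1,x0:x1]=1; m*=k
    m=cv2.morphologyEx(m,cv2.MORPH_OPEN,np.ones((3,3))); m=cv2.morphologyEx(m,cv2.MORPH_CLOSE,np.ones((9,9)))
    cs=max(cv2.findContours(m,0,2)[0],key=cv2.contourArea)
    r=cv2.minAreaRect(cast(c,cs,.016)[:,:2].astype(np.float32)); print(n,r,cv2.boundingRect(cs))
    cv2.drawContours(im,[cs],-1,(0,0,255),1)
    cv2.imwrite(f'pics/{n}b.png',cv2.resize(im[y0:y1,x0:x1],None,fx=7,fy=7,interpolation=cv2.INTER_CUBIC))
E
python3 -c "
import cv2,numpy as np
a=cv2.imread('pics/topb.png');b=cv2.imread('pics/sceneb.png');c=np.zeros((600,1200,3),np.uint8)
c[:a.shape[0],:a.shape[1]]=a;c[:b.shape[0],600:600+b.shape[1]]=b;cv2.imwrite('pics/b.png',cv2.resize(c,(800,400)))"
```

```text
top ((0.5396891236305237, -0.22112691402435303), (0.2186041623353958, 0.14214085042476654), 88.14797973632812) (325, 178, 70, 48)
scene ((0.5376626253128052, -0.2583426535129547), (0.2173296958208084, 0.14303556084632874), 87.84882354736328) (255, 148, 62, 52)
```

View pics/b.png

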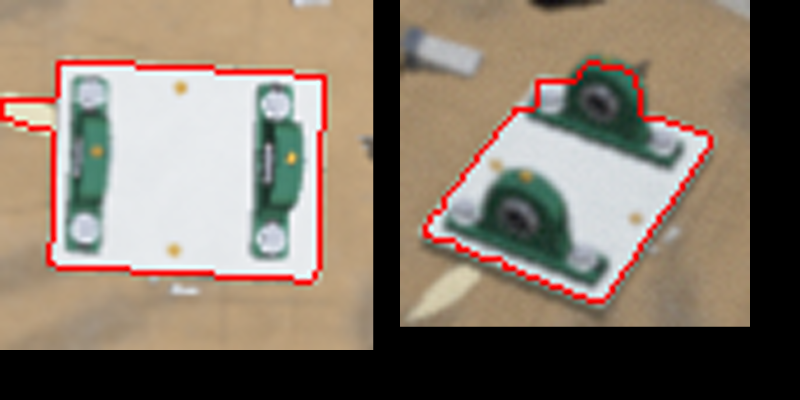

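The crop shows the board outline, with a wood chip attached at the left. The nipples are at crop (97,152) and (291,158), and the bore faces are at (515,215) and (598,100). I'll measure again without the chip.

```bash
python3 - <<'E'
from h import *
c=cams.camera('top'); im=c['color']; H,S,V=cv2.split(cv2.cvtColor(im,cv2.COLOR_BGR2HSV))
m=((V>150)&(S<45)|((H>60)&(H<95)&(S>80))).astype(np.uint8); k=np.zeros_like(m); k[165:240,325:405]=1; m*=k
m=cv2.morphologyEx(m,cv2.MORPH_CLOSE,np.ones((9,9))); m=cv2.morphologyEx(m,cv2.MORPH_OPEN,np.ones((21,21)))
cs=max(cv2.findContours(m,0,2)[0],key=cv2.contourArea)
r=cv2.minAreaRect(cast(c,cs,.016)[:,:2].astype(np.float32)); print(r)
def dots(c,box,tag,z):
    x0,x1,y0,y1=box; H,S,V=cv2.split(cv2.cvtColor(c['color'],cv2.COLOR_BGR2HSV))
    k=np.zeros(H.shape,bool);k[y0:y1,x0:x1]=1
    m=((H>12)&(H<35)&(S>110)&k).astype(np.uint8)
    n,l,s,ct=cv2.connectedComponentsWithStats(m)
    for i in range(1,n): print(tag,s[i,4],ct[i],cast(c,ct[i],z)[0])
dots(c,(337,395,180,220),'nip',.089); 
# feet: green low extents by row/col contour
g=((H>60)&(H<95)&(S>80)).astype(np.uint8); g[:, :335]=0; g[:,396:]=0; g[:175]=0;g[226:]=0
for q in cv2.findContours(cv2.morphologyEx(g,cv2.MORPH_CLOSE,np.ones((5,5))),0,2)[0]:
    if cv2.contourArea(q)>60: print('foot',cv2.minAreaRect(cast(c,q,.024)[:,:2].astype(np.float32)))
s=cams.camera('scene'); print(cast(s,[[274.3,180.8],[292.1,156.2]],.056))
E
```

```text
((0.5380634069442749, -0.23885151743888855), (0.14255604147911072, 0.180895134806633), 0.8235347270965576)
nip 3 [363.33333333 183.33333333] [ 0.58277871 -0.22288339  0.089     ]
nip 2 [345.5 197. ] [ 0.54008613 -0.16973124  0.089     ]
nip 2 [387.  198.5] [ 0.53888545 -0.29451415  0.089     ]
nip 2 [361.5 218. ] [ 0.47848346 -0.21819755  0.089     ]
foot ((0.5382611155509949, -0.2997128665447235), (0.07280130684375763, 0.028458140790462494), 0.2140476554632187)
foot ((0.5516970157623291, -0.1718401461839676), (0.021796664223074913, 0.08807358890771866), 88.0098876953125)
[[ 0.54232419 -0.16239891  0.056     ]
 [ 0.53942662 -0.28786406  0.056     ]]
```

```bash
python3 - <<'E'
from h import *
c=cams.camera('top'); im=c['color']; H,S,V=cv2.split(cv2.cvtColor(im,cv2.COLOR_BGR2HSV))
m=((V>150)&(S<45)|((H>60)&(H<95)&(S>80))).astype(np.uint8); k=np.zeros_like(m); k[165:240,325:405]=1; m*=k
m=cv2.morphologyEx(m,cv2.MORPH_CLOSE,np.ones((9,9))); m=cv2.morphologyEx(m,cv2.MORPH_OPEN,np.ones((9,9)))
cs=max(cv2.findContours(m,0,cv2.CHAIN_APPROX_NONE)[0],key=cv2.contourArea)
W=cast(c,cs,.016)[:,:2]; ctr=np.array([.538,-.239]); d=W-ctr
L={}
for nm,sel in(('x+',(d[:,0]>.06)&(abs(d[:,1])<.075)),('x-',(d[:,0]<-.06)&(abs(d[:,1])<.075)),('y+',(d[:,1]>.08)&(abs(d[:,0])<.06)),('y-',(d[:,1]<-.08)&(abs(d[:,0])<.06))):
    vx,vy,x,y=cv2.fitLine(W[sel].astype(np.float32),cv2.DIST_HUBER,0,.01,.01).ravel()
    a=np.degrees(np.arctan2(vx,vy)) if nm[0]=='x' else np.degrees(np.arctan2(-vy,vx))
    a=(a+90)%180-90
    print(nm,'yaw(x per y) %.2f'%a,'at',x,y,sel.sum())
print(np.linalg.inv(c['view'])[:3,:3].round(3)); print(cast(c,[[363.3,183.3],[361.5,218]],.016))
E
```

```text
x+ yaw(x per y) 1.60 at 0.6087861 -0.23790857 47
x- yaw(x per y) 1.38 at 0.46867755 -0.24364665 49
y+ yaw(x per y) -0.82 at 0.54013914 -0.1483463 38
y- yaw(x per y) 2.20 at 0.534452 -0.32926673 38
[[ 0.026 -0.994  0.11 ]
 [-1.    -0.025  0.009]
 [-0.006 -0.11  -0.994]]
[[ 0.59525469 -0.23376656  0.016     ]
 [ 0.48554015 -0.22894806  0.016     ]]
```

```bash
python3 -m pendant '[{"jaw":1,"linear":[0,0,0],"twist":-7.1},{"jaw":1,"linear":[0,0,0],"twist":-7.1},{"jaw":1,"linear":[0,0,0],"twist":-7.1},{"jaw":1,"linear":[0,0,0],"twist":-7.1},{"jaw":1,"linear":[0,0,0],"twist":-7.1},{"jaw":1,"linear":[0,0,0],"twist":-7.1},{"jaw":1,"linear":[0,0,0],"twist":-7.1},{"jaw":1,"linear":[0,0,0],"twist":-7.1},{"jaw":1,"linear":[0,0,0],"twist":-7.1},{"jaw":1,"linear":[0,0,0],"twist":-3.2}]'
python3 -m pendant '[{"jaw":1,"linear":[3.6,1.95,0],"twist":0},{"jaw":1,"linear":[3.6,1.95,0],"twist":0},{"jaw":1,"linear":[3.6,1.95,0],"twist":0},{"jaw":1,"linear":[3.6,1.95,0],"twist":0},{"jaw":1,"linear":[3.6,1.95,0],"twist":0},{"jaw":1,"linear":[3.6,1.95,0],"twist":0},{"jaw":1,"linear":[3.6,1.95,0],"twist":0},{"jaw":1,"linear":[3.6,1.95,0],"twist":0},{"jaw":1,"linear":[3.6,1.95,0],"twist":0},{"jaw":1,"linear":[3.6,1.95,0],"twist":0},{"jaw":1,"linear":[3.6,1.95,0],"twist":0},{"jaw":1,"linear":[3.6,1.95,0],"twist":0}]'
python3 -c "
from h import *
from scipy.spatial.transform import Rotation as R
o=robot.get_obs();print(o['position'],R.from_quat(o['tool_rot']).as_matrix().round(3))"
```

```text
time: 1.28
position: [0.2433, -0.5757, 0.2396]
tool_rot: [0.705, 0.709, -0.0, 0.0]
ft_force: [-0.8, -0.1, -0.7]
grip_width: 0.0874
grip_force: 0.0
time: 2.28
position: [0.478, -0.1418, 0.2399]
tool_rot: [0.707, 0.707, 0.0, 0.0]
ft_force: [1.1, -0.2, -0.7]
grip_width: 0.0869
grip_force: 0.0
[ 0.47796954 -0.14184547  0.23990199] [[ 0.     1.     0.001]
 [ 1.    -0.    -0.   ]
 [-0.     0.001 -1.   ]]
```

```bash
python3 -m pendant '[{"jaw":1,"linear":[4.0,-0.7,0],"twist":0},{"jaw":1,"linear":[4.0,-0.7,0],"twist":0},{"jaw":1,"linear":[4.0,-0.7,0],"twist":0},{"jaw":1,"linear":[4.0,-0.7,0],"twist":0},{"jaw":1,"linear":[4.0,-0.7,0],"twist":0},{"jaw":1,"linear":[4.0,-0.7,0],"twist":0},{"jaw":1,"linear":[4.0,-0.7,0],"twist":0},{"jaw":1,"linear":[4.0,-0.7,0],"twist":0},{"jaw":1,"linear":[4.0,-0.7,0],"twist":0},{"jaw":1,"linear":[4.0,-0.7,0],"twist":0},{"jaw":1,"linear":[4.0,-0.7,0],"twist":0},{"jaw":1,"linear":[4.0,-0.7,0],"twist":0}]'
python3 -m pendant '[{"jaw":1,"linear":[0,0,0],"twist":-6.9},{"jaw":1,"linear":[0,0,0],"twist":-6.9},{"jaw":1,"linear":[0,0,0],"twist":-6.9},{"jaw":1,"linear":[0,0,0],"twist":-6.9},{"jaw":1,"linear":[0,0,0],"twist":-6.9},{"jaw":1,"linear":[0,0,0],"twist":-6.9},{"jaw":1,"linear":[0,0,0],"twist":-6.9},{"jaw":1,"linear":[0,0,0],"twist":-6.9},{"jaw":1,"linear":[0,0,0],"twist":-6.9}]'
python3 - <<'E'
from h import *
o=robot.get_obs();print(o['position'],o['tool_rot'])
ims=[]
for n in('top','scene'):
    c=cams.camera(n); P=pts(c); z=P[...,2]; H,S,V=cv2.split(cv2.cvtColor(c['color'],cv2.COLOR_BGR2HSV))
    x0,y0=((130,160),(150,240))[n=='scene']; ims.append(cv2.resize(c['color'][y0:y0+130,x0:x0+130],(400,400),interpolation=2))
cv2.imwrite('pics/pre.png',np.hstack(ims))
E
```

```text
time: 3.28
position: [0.3925, 0.3384, 0.2399]
tool_rot: [0.707, 0.707, 0.0, 0.0]
ft_force: [0.0, 0.9, 0.2]
grip_width: 0.0869
grip_force: 0.0
time: 4.03
position: [0.3932, 0.3364, 0.2397]
tool_rot: [0.238, 0.971, 0.0, 0.0]
ft_force: [-0.1, -0.5, -0.7]
grip_width: 0.087
grip_force: 0.0
[0.39320621 0.3363823  0.23969697] [2.38112676e-01 9.71237527e-01 1.07938702e-04 9.45578490e-05]
```

View pics/pre.png

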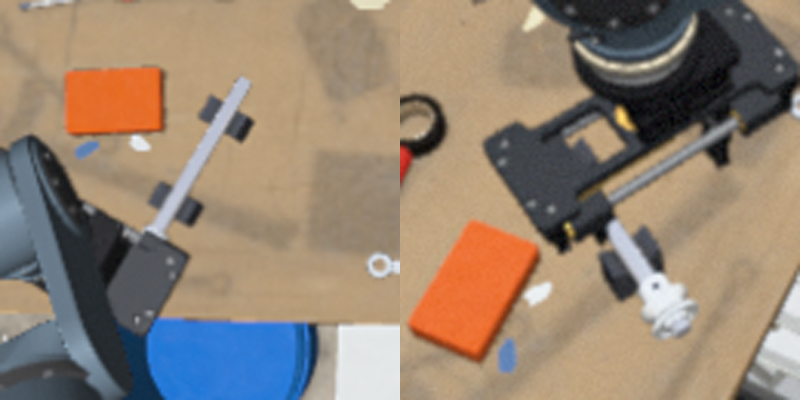

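The jaws straddle the pulley end in line with the spindle. I'll shift 3 mm sideways, go down and grip.

```bash
python3 -m pendant '[{"jaw":1,"linear":[0.08,0.32,0],"twist":0},{"jaw":1,"linear":[0,0,4],"twist":0},{"jaw":1,"linear":[0,0,4],"twist":0},{"jaw":1,"linear":[0,0,4],"twist":0},{"jaw":1,"linear":[0,0,4],"twist":0},{"jaw":1,"linear":[0,0,2],"twist":0},{"jaw":1,"linear":[0,0,2],"twist":0},{"jaw":1,"linear":[0,0,0.1],"twist":0},{"jaw":0.55,"linear":[0,0,0],"twist":0},{"jaw":0.55,"linear":[0,0,0],"twist":0},{"jaw":0.55,"linear":[0,0,0],"twist":0},{"jaw":0.55,"linear":[0,0,0],"twist":0}]' 20
python3 -m pendant '[{"jaw":0.3,"linear":[0,0,0],"twist":0},{"jaw":0.3,"linear":[0,0,0],"twist":0},{"jaw":0.3,"linear":[0,0,0],"twist":0},{"jaw":0.3,"linear":[0,0,0],"twist":0},{"jaw":0.3,"linear":[0,0,0],"twist":0}]' 20
```

```text
time: 5.13
position: [0.3949, 0.3401, 0.0401]
tool_rot: [0.241, 0.97, 0.001, 0.001]
ft_force: [0.6, 0.2, -0.9]
grip_width: 0.0677
grip_force: 0.0
time: 5.55
position: [0.3948, 0.3403, 0.039]
tool_rot: [0.241, 0.97, 0.001, 0.001]
ft_force: [-0.2, 2.7, 0.9]
grip_width: 0.0415
grip_force: 20.0
```

```bash
python3 -m pendant '[{"jaw":0,"linear":[0,0,0],"twist":0},{"jaw":0,"linear":[0,0,0],"twist":0},{"jaw":0,"linear":[0,0,-0.5],"twist":0},{"jaw":0,"linear":[0,0,-1],"twist":0},{"jaw":0,"linear":[0,0,-1.5],"twist":0},{"jaw":0,"linear":[0,0,-2],"twist":0},{"jaw":0,"linear":[0,0,-2],"twist":0},{"jaw":0,"linear":[0,0,-2],"twist":0},{"jaw":0,"linear":[0,0,-1],"twist":0},{"jaw":0,"linear":[0,0,0],"twist":0},{"jaw":0,"linear":[0,0,0],"twist":0}]' 60
cat > s.py <<'E'
from h import *
from scipy.spatial.transform import Rotation as R
o=robot.get_obs(); p=o['position']; M=R.from_quat(o['tool_rot']).as_matrix()
print(p,M[:,0].round(4),o['moment'].round(2),o['ft_force'].round(1))
for n in('scene','top'):
    c=cams.camera(n); P=pts(c); L=(P-p)@M   # tool coords; shaft along -x
    q=L[(L[...,0]<-.04)&(L[...,0]>-.22)&(abs(L[...,1])<.03)&(abs(L[...,2])<.03)]
    # per bin: highest surface point (min tool z) = axis height - 8mm ; lateral mid
    for a in np.arange(-.215,-.04,.025):
        k=q[(q[:,0]>=a)&(q[:,0]<a+.025)]
        if len(k)>5: print(n,'%.3f n%d lat %.4f..%.4f top z %.4f'%(a,len(k),*np.percentile(k[:,1],[3,97]),np.percentile(k[:,2],15)))
    if len(q): print('min x',np.percentile(q[:,0],1))
    cv2.imwrite(f'pics/s_{n}.png',c['color'])
E
python3 s.py
```

```text
time: 6.47
position: [0.3934, 0.3391, 0.1386]
tool_rot: [0.241, 0.97, -0.0, -0.0]
ft_force: [-0.2, -0.1, -2.4]
grip_width: 0.0405
grip_force: 60.0
[0.39342632 0.33911528 0.13864299] [-8.837e-01  4.681e-01  4.000e-04] [ 0.23  0.08 -0.  ] [-0.2 -0.1 -2.4]
scene -0.215 n25 lat -0.0063..0.0064 top z -0.0028
scene -0.190 n46 lat -0.0069..0.0066 top z -0.0046
scene -0.165 n12 lat 0.0027..0.0068 top z -0.0026
scene -0.140 n23 lat -0.0005..0.0065 top z -0.0051
scene -0.115 n27 lat -0.0014..0.0070 top z -0.0066
scene -0.090 n6 lat 0.0056..0.0059 top z -0.0048
scene -0.065 n8 lat -0.0023..0.0063 top z -0.0051
min x -0.20126588423343827
top -0.215 n21 lat -0.0077..0.0063 top z -0.0035
top -0.190 n48 lat -0.0077..0.0079 top z -0.0069
top -0.165 n48 lat -0.0073..0.0079 top z -0.0074
top -0.140 n47 lat -0.0073..0.0064 top z -0.0073
top -0.115 n44 lat -0.0071..0.0060 top z -0.0080
top -0.090 n44 lat -0.0091..0.0052 top z -0.0101
top -0.065 n47 lat -0.0097..0.0043 top z -0.0092
min x -0.1995974784796554
```

```bash
cat > t.py <<'E'
from h import *
from scipy.spatial.transform import Rotation as R
def tilt(P,p,M,tag):
    L=(P-p)@M; L[...,2]+=.002
    for it in range(1):
        q=L[(L[...,0]<-.045)&(L[...,0]>-.195)&(abs(L[...,1])<.015)&(abs(L[...,2])<.02)]
        # fit axis of radius-8 cylinder
        from scipy.optimize import least_squares
        f=lambda v:np.hypot(q[:,1]-v[0]-v[1]*q[:,0],q[:,2]-v[2]-v[3]*q[:,0])-.008
        r=least_squares(f,[0,0,0,0],loss='soft_l1',f_scale=.002); v=r.x
    print(tag,len(q),'lat@0 %.4f slope %.4f  z@0 %.4f slope %.4f  nose lat %.4f z %.4f'%(*v,v[0]-.2*v[1],v[2]-.2*v[3]))
    return v
if __name__=='__main__':
    o=robot.get_obs(); p=o['position']; M=R.from_quat(o['tool_rot']).as_matrix()
    p0=np.array([.3948,.3403,.039]); M0=R.from_quat([.241,.97,0,0]).as_matrix()
    for n in('top','scene'):
        tilt(np.load(f'pics/{n}0.npy'),p0,M0,'init '+n)
        tilt(pts(cams.camera(n)),p,M,'now '+n)
E
python3 t.py
```

```text
init top 326 lat@0 0.0011 slope 0.0071  z@0 -0.0015 slope 0.0029  nose lat -0.0003 z -0.0020
now top 279 lat@0 -0.0014 slope -0.0123  z@0 -0.0005 slope -0.0241  nose lat 0.0010 z 0.0043
init scene 463 lat@0 -0.0005 slope 0.0074  z@0 0.0013 slope 0.0046  nose lat -0.0020 z 0.0004
now scene 120 lat@0 -0.0030 slope -0.0095  z@0 -0.0008 slope -0.0376  nose lat -0.0011 z 0.0067
```

```bash
python3 -m pendant '[{"jaw":0,"linear":[0,0,0],"twist":3.5},{"jaw":0,"linear":[0,0,0],"twist":7.1},{"jaw":0,"linear":[0,0,0],"twist":7.1},{"jaw":0,"linear":[0,0,0],"twist":7.1},{"jaw":0,"linear":[0,0,0],"twist":7.1},{"jaw":0,"linear":[0,0,0],"twist":7.1},{"jaw":0,"linear":[0,0,0],"twist":7.1},{"jaw":0,"linear":[0,0,0],"twist":7.1},{"jaw":0,"linear":[0,0,0],"twist":7.1},{"jaw":0,"linear":[0,0,0],"twist":3.4},{"jaw":0,"linear":[0,0,0],"twist":0}]'
python3 -m pendant '[{"jaw":0,"linear":[-1,0.7,0],"twist":0},{"jaw":0,"linear":[-2.4,1.6,0],"twist":0},{"jaw":0,"linear":[-2.4,1.6,0],"twist":0},{"jaw":0,"linear":[-2.4,1.6,0],"twist":0},{"jaw":0,"linear":[-2.4,1.6,0],"twist":0},{"jaw":0,"linear":[-2.4,1.6,0],"twist":0},{"jaw":0,"linear":[-2.4,1.6,0],"twist":0},{"jaw":0,"linear":[-2.4,1.6,0],"twist":0},{"jaw":0,"linear":[-2.4,1.7,0],"twist":0},{"jaw":0,"linear":[-2.4,1.7,0],"twist":0},{"jaw":0,"linear":[-1.2,1,0],"twist":0},{"jaw":0,"linear":[-0.6,0.4,0],"twist":0}]'
python3 s.py; python3 t.py
```

```text
time: 7.58
position: [0.3937, 0.3394, 0.1376]
tool_rot: [0.717, 0.697, -0.001, -0.0]
ft_force: [-0.0, -0.1, -3.1]
grip_width: 0.0407
grip_force: 60.0
time: 8.58
position: [0.5562, 0.0883, 0.1383]
tool_rot: [0.718, 0.696, 0.0, 0.001]
ft_force: [-0.7, 0.7, -2.9]
grip_width: 0.0409
grip_force: 60.0
[0.5561873  0.08834832 0.13829767] [ 2.980e-02  9.996e-01 -4.000e-04] [ 0.2  -0.14 -0.01] [-0.7  0.7 -2.9]
scene -0.215 n18 lat -0.0085..0.0075 top z -0.0035
scene -0.190 n36 lat -0.0085..0.0049 top z -0.0045
scene -0.165 n41 lat -0.0084..0.0044 top z -0.0058
scene -0.140 n42 lat -0.0079..0.0052 top z -0.0051
scene -0.115 n22 lat -0.0082..0.0036 top z -0.0056
min x -0.2015822380962203
top -0.215 n26 lat -0.0075..0.0069 top z -0.0067
top -0.190 n47 lat -0.0075..0.0064 top z -0.0070
top -0.165 n48 lat -0.0072..0.0064 top z -0.0081
top -0.140 n51 lat -0.0081..0.0065 top z -0.0086
top -0.115 n42 lat -0.0075..0.0064 top z -0.0085
top -0.090 n52 lat -0.0080..0.0063 top z -0.0092
top -0.065 n38 lat -0.0073..0.0053 top z -0.0101
min x -0.20146526567172882
init top 326 lat@0 0.0011 slope 0.0071  z@0 -0.0015 slope 0.0029  nose lat -0.0003 z -0.0020
now top 290 lat@0 -0.0002 slope -0.0034  z@0 -0.0011 slope -0.0264  nose lat 0.0005 z 0.0042
init scene 463 lat@0 -0.0005 slope 0.0074  z@0 0.0013 slope 0.0046  nose lat -0.0020 z 0.0004
now scene 155 lat@0 -0.0002 slope 0.0056  z@0 0.0013 slope -0.0238  nose lat -0.0013 z 0.0060
```

View pics/s_scene.png

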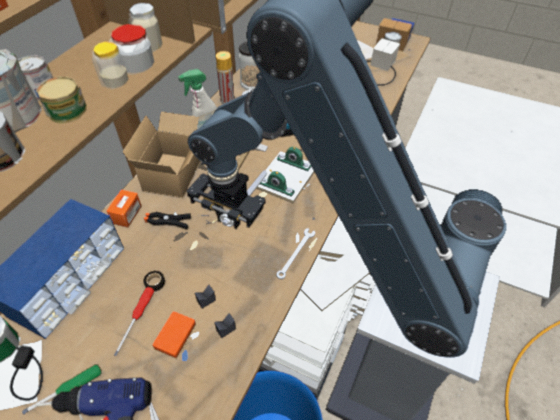

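The scene view shows the spindle held at about (262,182), pointing at the near block at (278,180), with the V-blocks empty. The nose droops about 6 mm and the droop is stable. I'll shift sideways and lower it to bore height.

```bash
python3 -m pendant '[{"jaw":0,"linear":[0,-0.4,0],"twist":0},{"jaw":0,"linear":[0,-0.38,0.5],"twist":0},{"jaw":0,"linear":[0,0,1.5],"twist":0},{"jaw":0,"linear":[0,0,2],"twist":0},{"jaw":0,"linear":[0,0,2],"twist":0},{"jaw":0,"linear":[0,0,1.2],"twist":0},{"jaw":0,"linear":[0,0,0.6],"twist":0},{"jaw":0,"linear":[0,0,0],"twist":0},{"jaw":0,"linear":[0,0,0],"twist":0}]'
python3 t.py|grep now
python3 - <<'E'
from h import *
a=[]
for n,(x,y) in(('top',(310,150)),('scene',(230,120))):
    c=cams.camera(n); a.append(cv2.resize(c['color'][y:y+100,x:x+100],(400,400),interpolation=2))
cv2.imwrite('pics/in1.png',np.hstack(a))
E
```

```text
time: 9.53
position: [0.5459, 0.0918, 0.0606]
tool_rot: [0.717, 0.698, -0.0, -0.0]
ft_force: [0.5, 0.5, -2.9]
grip_width: 0.0406
grip_force: 60.0
now top 255 lat@0 0.0002 slope -0.0015  z@0 -0.0023 slope -0.0359  nose lat 0.0005 z 0.0049
now scene 142 lat@0 0.0000 slope -0.0033  z@0 0.0001 slope -0.0248  nose lat 0.0007 z 0.0051
```

View pics/in1.png

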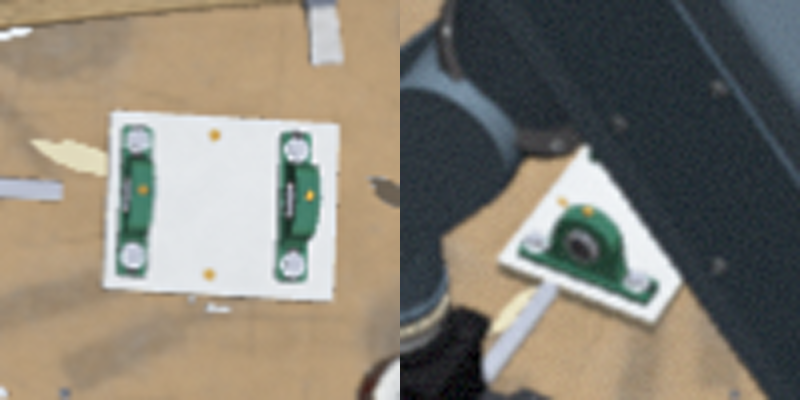

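The nose is at crop (62,188), about 35 mm short of the near bearing at (127,195). I'll cast both to compare them.

```bash
python3 - <<'E'
from h import *
c=cams.camera('top'); im=c['color']
print('nose edges',cast(c,[[325,195.0],[325,199.0]],.054))
print(cv2.cvtColor(im,cv2.COLOR_BGR2GRAY)[190:206,318:328].T[::3])
print('nip',cast(c,[[345.5,197.2],[387,198.6]],.088))
G=cv2.cvtColor(im,cv2.COLOR_BGR2HSV)
print('A S/V'); print(G[192:208,339:346,1].T); print(G[192:208,339:346,2].T)
print('bolts')
g=((G[...,1]<40)&(G[...,2]>140)).astype(np.uint8)
# green foot ends columns
H=G[...,0];gr=((H>60)&(H<95)&(G[...,1]>80)).astype(np.uint8)
for u in (341,342,343,344,381,382,383,384):
    r=np.where(gr[170:230,u])[0]+170; e=cast(c,[[u,r.min()-.5],[u,r.max()+.5]],.024); print(u,r.min(),r.max(),e[:,0],e[:,0].mean(),e[0,1])
E
```

```text
nose edges [[ 0.54949209 -0.11095924  0.054     ]
 [ 0.53719542 -0.1111636   0.054     ]]
[[143 147 150 147 132 173 190 190 190 186 163 161 160 161 160 157]
 [141 142 142 143 152 167 187 191 192 188 143 158 160 162 161 161]
 [199 157 151 149 150 152 193 190 190 188 148 155 159 158 159 159]
 [217 210 163 153 156 158 159 158 156 155 157 159 158 158 158 158]]
nip [[ 0.53962448 -0.16985165  0.088     ]
 [ 0.53872251 -0.29471517  0.088     ]]
A S/V
[[ 14  14  14  15  14  14  15  16  17  16  19  23  23  25  22  20]
 [ 49  50  47  39  34  28  35  38  39  35  43  87  96  98  96  93]
 [108  94  36  18  27  27  28  27  30  29   8  72 124 118 118 108]
 [112 104  59  38  40  39  43  45  67  73  86 114 115 115 108 105]
 [116 116 113 110 105 100 107 112 118 117 117 116 116 116 107 106]
 [118 117 120 114  72  73  72 117 118 115 117 117 117 118 110 104]
 [115 119 117 100  83 148  85 109 118 118 117 117 119 118 114 108]]
[[214 215 215 217 215 207 208 213 214 208 175 174 174 174 172 164]
 [119 122 126 130 137 118 118 135 138 139 132 117 119 120 119 107]
 [ 78  79  93 112 134 133 127 131 127 140 122  7
[... 196 characters left out ...]
29 129 129 128 118  93]
 [129 129 129 130 138 177 132 129 128 127 129 129 129 127 116  92]]
bolts
341 182 209 [0.59766884 0.50966771] 0.5536682745778738 -0.16245940751656565
342 188 209 [0.57878522 0.50974672] 0.5442659706944118 -0.16581142661175602
343 190 209 [0.57255998 0.50982574] 0.5411928600836065 -0.16901405640796338
344 190 209 [0.57264368 0.50990479] 0.5412742315442238 -0.17214293568809427
381 184 212 [0.594844   0.50345045] 0.549147224104431 -0.2884881477812475
382 191 211 [0.57274411 0.50665941] 0.5397017583847648 -0.2916852244332008
383 192 211 [0.5696685  0.50673856] 0.5382035281745956 -0.2948555105499765
384 192 211 [0.56975607 0.50681772] 0.5382868972351569 -0.2980214963552082
```

```bash
python3 -m pendant '[{"jaw":0,"linear":[-1,-0.05,0],"twist":0},{"jaw":0,"linear":[-1.5,0,0],"twist":0},{"jaw":0,"linear":[-1,0,0],"twist":0},{"jaw":0,"linear":[-0.4,0,0],"twist":0},{"jaw":0,"linear":[0,0,0],"twist":0}]'
python3 -m pendant '[{"jaw":0,"linear":[-0.2,0,0],"twist":0},{"jaw":0,"linear":[-0.2,0,0],"twist":0},{"jaw":0,"linear":[-0.2,0,0],"twist":0},{"jaw":0,"linear":[0,0,0],"twist":0}]'
python3 -m pendant '[{"jaw":0,"linear":[-0.2,0,0],"twist":0},{"jaw":0,"linear":[-0.2,0,0],"twist":0},{"jaw":0,"linear":[0,0,0],"twist":0}]'
```

```text
time: 10.2
position: [0.545, 0.0508, 0.0607]
tool_rot: [0.718, 0.696, 0.0, 0.0]
ft_force: [0.7, 0.2, -2.6]
grip_width: 0.0404
grip_force: 60.0
time: 10.53
position: [0.5446, 0.0462, 0.0605]
tool_rot: [0.717, 0.697, -0.0, 0.0]
ft_force: [-0.1, -0.1, -2.3]
grip_width: 0.041
grip_force: 60.0
time: 10.78
position: [0.5445, 0.0421, 0.0605]
tool_rot: [0.717, 0.697, -0.0, 0.0]
ft_force: [-0.3, 0.3, -3.5]
grip_width: 0.0408
grip_force: 60.0
```

```bash
python3 -m pendant '[{"jaw":0,"linear":[-0.2,0,0],"twist":0},{"jaw":0,"linear":[-0.2,0,0],"twist":0},{"jaw":0,"linear":[0,0,0],"twist":0}]'
python3 -m pendant '[{"jaw":0,"linear":[-0.25,0,0],"twist":0},{"jaw":0,"linear":[-0.25,0,0],"twist":0},{"jaw":0,"linear":[0,0,0],"twist":0}]'
python3 -c "
from h import *
o=robot.get_obs();print(o['ft_force'],o['moment'])
c=cams.camera('top');s=cams.camera('scene')
cv2.imwrite('pics/in2.png',np.hstack([cv2.resize(c['color'][160:240,320:400],(400,400),interpolation=2),cv2.resize(s['color'][130:210,240:320],(400,400),interpolation=2)]))"
```

```text
time: 11.03
position: [0.5445, 0.038, 0.0606]
tool_rot: [0.717, 0.697, 0.0, 0.0]
ft_force: [-0.3, 0.1, -3.3]
grip_width: 0.0403
grip_force: 60.0
time: 11.28
position: [0.5444, 0.0327, 0.0606]
tool_rot: [0.717, 0.697, -0.0, 0.0]
ft_force: [0.7, -0.5, -3.4]
grip_width: 0.0409
grip_force: 60.0
[ 0.74782411 -0.52535531 -3.43024334] [ 0.19778148 -0.10483208  0.05643723]
```

View pics/in2.png

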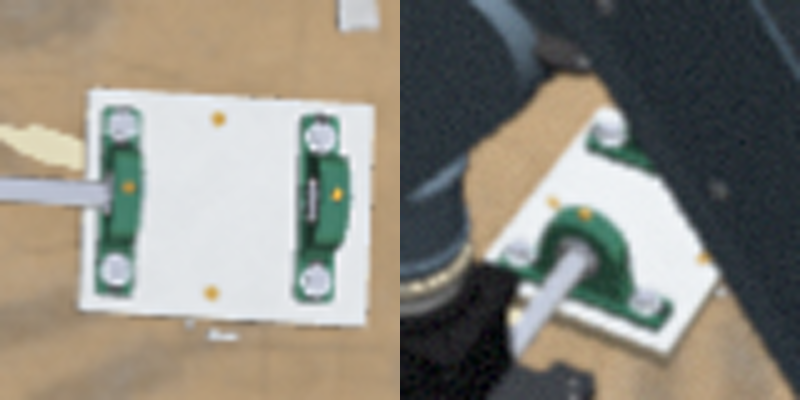

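The shaft is in the near bore with hardly any force: shaft at crop (100,193), ring at (105,192). I'll feed on, lowering along the slope of the shaft.

```bash
python3 -m pendant '[{"jaw":0,"linear":[-0.4,0,0.02],"twist":0},{"jaw":0,"linear":[-0.4,0,0.02],"twist":0},{"jaw":0,"linear":[-0.4,0,0.02],"twist":0},{"jaw":0,"linear":[-0.4,0,0.02],"twist":0},{"jaw":0,"linear":[-0.4,0,0.02],"twist":0},{"jaw":0,"linear":[0,0,0],"twist":0}]'
python3 -m pendant '[{"jaw":0,"linear":[-0.5,0,0.03],"twist":0},{"jaw":0,"linear":[-0.5,0,0.03],"twist":0},{"jaw":0,"linear":[-0.5,0,0.03],"twist":0},{"jaw":0,"linear":[-0.5,0,0.03],"twist":0},{"jaw":0,"linear":[-0.5,0,0.03],"twist":0},{"jaw":0,"linear":[-0.5,0,0.03],"twist":0},{"jaw":0,"linear":[0,0,0],"twist":0},{"jaw":0,"linear":[0,0,0],"twist":0}]'
```

```text
time: 11.88
position: [0.5438, 0.0123, 0.0595]
tool_rot: [0.717, 0.697, -0.0, 0.0]
ft_force: [-0.4, -0.6, -3.8]
grip_width: 0.0405
grip_force: 60.0
time: 12.55
position: [0.5429, -0.0172, 0.0578]
tool_rot: [0.717, 0.697, 0.0, 0.0]
ft_force: [0.9, -0.7, -3.9]
grip_width: 0.0409
grip_force: 60.0
```

```bash
cat > v.py <<'E'
from t import *
o=robot.get_obs(); p=o['position']; M=R.from_quat(o['tool_rot']).as_matrix()
print(o['time'],p.round(4),'F',o['ft_force'].round(1),'M',o['moment'].round(2))
for n in('top','scene'):
    c=cams.camera(n); P=pts(c); y=P[...,1]; hs=cv2.cvtColor(c['color'],cv2.COLOR_BGR2HSV)
    P[((y<-.145)&(y>-.19))|(y<-.27)|(P[...,2]<.042)|(hs[...,1]>70)]=np.nan
    v=tilt(P,p,M,n)
    for t in(-.203,): 
        w=p+M@np.array([t,v[0]+v[1]*t,v[2]+v[3]*t-.002]); print('  nose world',w.round(4))
E
python3 v.py
```

```text
12.55 [ 0.5429 -0.0172  0.0578] F [ 0.9 -0.7 -3.9] M [ 0.16 -0.17  0.06]
top 142 lat@0 0.0003 slope -0.0005  z@0 -0.0026 slope -0.0342  nose lat 0.0004 z 0.0043
  nose world [ 0.5376 -0.2201  0.0554]
scene 41 lat@0 0.0015 slope 0.0086  z@0 0.0005 slope -0.0277  nose lat -0.0003 z 0.0060
  nose world [ 0.5368 -0.2201  0.0537]
```

```bash
python3 -m pendant '[{"jaw":0,"linear":[-0.5,0.05,0.05],"twist":0},{"jaw":0,"linear":[-0.5,0.05,0.05],"twist":-0.2},{"jaw":0,"linear":[-0.5,0.05,0.06],"twist":-0.3},{"jaw":0,"linear":[-0.5,0,0.06],"twist":0},{"jaw":0,"linear":[-0.5,0,0.06],"twist":0},{"jaw":0,"linear":[-0.5,0,0.06],"twist":0},{"jaw":0,"linear":[0,0,0],"twist":0},{"jaw":0,"linear":[0,0,0],"twist":0}]'
python3 v.py
```

```text
time: 13.32
position: [0.5433, -0.0475, 0.0543]
tool_rot: [0.714, 0.7, -0.0, -0.0]
ft_force: [-1.9, -1.9, -1.9]
grip_width: 0.0409
grip_force: 60.0
13.3167 [ 0.5433 -0.0475  0.0543] F [-1.9 -1.9 -1.9] M [-0.14  0.25 -0.27]
top 135 lat@0 -0.0019 slope -0.0144  z@0 -0.0016 slope -0.0034  nose lat 0.0010 z -0.0009
  nose world [ 0.5402 -0.2504  0.0572]
scene 51 lat@0 -0.0089 slope -0.0463  z@0 0.0013 slope -0.0044  nose lat 0.0004 z 0.0022
  nose world [ 0.5397 -0.2504  0.0541]
```

```bash
python3 -m pendant '[{"jaw":0,"linear":[-0.5,0,0.01],"twist":0},{"jaw":0,"linear":[-0.5,0,0.02],"twist":0},{"jaw":0,"linear":[-0.5,0,0.02],"twist":0},{"jaw":0,"linear":[-0.4,0,0.01],"twist":0},{"jaw":0,"linear":[0,0,0],"twist":0},{"jaw":0,"linear":[0,0,0],"twist":0}]'
python3 v.py
python3 -c "
from h import *
c=cams.camera('top')
cv2.imwrite('pics/in3.png',cv2.resize(c['color'][165:235,320:400],(800,700),interpolation=2)[:600])"
```

```text
time: 13.92
position: [0.5432, -0.0666, 0.0537]
tool_rot: [0.714, 0.7, -0.0, 0.0]
ft_force: [-4.1, -1.9, -1.2]
grip_width: 0.041
grip_force: 60.0
13.9167 [ 0.5432 -0.0666  0.0537] F [-4.1 -1.9 -1.2] M [-0.25  0.4  -0.37]
top 129 lat@0 -0.0004 slope 0.0010  z@0 -0.0011 slope -0.0034  nose lat -0.0006 z -0.0004
  nose world [ 0.5386 -0.2695  0.0563]
scene 74 lat@0 0.0024 slope 0.0168  z@0 0.0022 slope 0.0046  nose lat -0.0010 z 0.0013
  nose world [ 0.5382 -0.2695  0.0546]
```

View pics/in3.png

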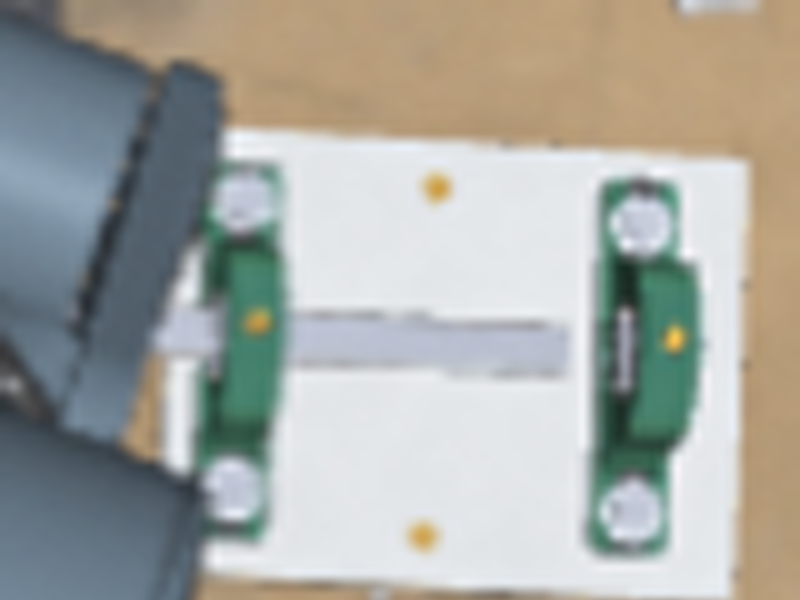

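The shaft end, at crop (567,350), points at the far ring's centre at about (622,350), so it is well aligned. I'll feed gently.

```bash
python3 -m pendant '[{"jaw":0,"linear":[-0.4,0,0],"twist":0},{"jaw":0,"linear":[-0.3,0,0],"twist":0},{"jaw":0,"linear":[-0.2,0,0],"twist":0},{"jaw":0,"linear":[-0.2,0,0],"twist":0},{"jaw":0,"linear":[0,0,0],"twist":0}]'
python3 -m pendant '[{"jaw":0,"linear":[-0.15,0,0],"twist":0},{"jaw":0,"linear":[-0.15,0,0],"twist":0},{"jaw":0,"linear":[0,0,0],"twist":0}]'
python3 -m pendant '[{"jaw":0,"linear":[-0.15,0,0],"twist":0},{"jaw":0,"linear":[-0.15,0,0],"twist":0},{"jaw":0,"linear":[0,0,0],"twist":0}]'
```

```text
time: 14.48
position: [0.543, -0.077, 0.0537]
tool_rot: [0.714, 0.7, -0.0, -0.0]
ft_force: [-2.8, 0.6, -1.4]
grip_width: 0.0406
grip_force: 60.0
time: 14.73
position: [0.5429, -0.0799, 0.0537]
tool_rot: [0.714, 0.7, -0.0, -0.0]
ft_force: [-3.3, 0.4, -1.6]
grip_width: 0.0408
grip_force: 60.0
time: 14.98
position: [0.5429, -0.083, 0.0538]
tool_rot: [0.714, 0.7, -0.0, 0.0]
ft_force: [-2.8, 1.2, -1.0]
grip_width: 0.0406
grip_force: 60.0
```

```bash
python3 -m pendant '[{"jaw":0,"linear":[-0.15,0,0],"twist":0},{"jaw":0,"linear":[-0.15,0,0],"twist":0},{"jaw":0,"linear":[0,0,0],"twist":0}]'
python3 -m pendant '[{"jaw":0,"linear":[-0.2,0,0],"twist":0},{"jaw":0,"linear":[-0.2,0,0],"twist":0},{"jaw":0,"linear":[0,0,0],"twist":0}]'
python3 -m pendant '[{"jaw":0,"linear":[-0.2,0,0],"twist":0},{"jaw":0,"linear":[-0.2,0,0],"twist":0},{"jaw":0,"linear":[0,0,0],"twist":0}]'
python3 v.py|head -1
```

```text
time: 15.23
position: [0.5429, -0.0861, 0.0538]
tool_rot: [0.714, 0.7, -0.0, 0.0]
ft_force: [-2.8, 0.3, -0.9]
grip_width: 0.0407
grip_force: 60.0
time: 15.48
position: [0.5429, -0.0902, 0.0537]
tool_rot: [0.714, 0.7, -0.0, 0.0]
ft_force: [-3.1, -0.1, -1.1]
grip_width: 0.0407
grip_force: 60.0
time: 15.73
position: [0.5429, -0.0943, 0.0538]
tool_rot: [0.714, 0.7, -0.0, 0.0]
ft_force: [-3.6, 0.7, -2.1]
grip_width: 0.0408
grip_force: 60.0
15.7333 [ 0.5429 -0.0943  0.0538] F [-3.6  0.7 -2.1] M [ 0.07  0.39 -0.18]
```

```bash
python3 -m pendant '[{"jaw":0,"linear":[-0.3,0,0],"twist":0},{"jaw":0,"linear":[-0.3,0,0],"twist":0},{"jaw":0,"linear":[-0.3,0,0],"twist":0},{"jaw":0,"linear":[0,0,0],"twist":0}]'
python3 -m pendant '[{"jaw":0,"linear":[-0.3,0,0],"twist":0.2},{"jaw":0,"linear":[-0.3,0,0],"twist":0.2},{"jaw":0,"linear":[-0.3,0,0],"twist":0},{"jaw":0,"linear":[0,0,0],"twist":0}]'
python3 -m pendant '[{"jaw":0,"linear":[-0.3,0,0],"twist":0},{"jaw":0,"linear":[-0.3,0,0],"twist":0},{"jaw":0,"linear":[-0.2,0,0],"twist":0},{"jaw":0,"linear":[0,0,0],"twist":0}]'
python3 v.py|head -1
```

```text
time: 16.17
position: [0.5427, -0.1035, 0.0538]
tool_rot: [0.714, 0.7, -0.0, 0.0]
ft_force: [-2.4, -0.1, -1.8]
grip_width: 0.0406
grip_force: 60.0
time: 16.5
position: [0.5429, -0.1127, 0.0539]
tool_rot: [0.716, 0.698, 0.0, 0.001]
ft_force: [-2.5, -0.7, -3.1]
grip_width: 0.0408
grip_force: 60.0
time: 16.83
position: [0.5426, -0.1205, 0.0539]
tool_rot: [0.716, 0.698, 0.0, 0.001]
ft_force: [-0.5, -1.2, -2.7]
grip_width: 0.0409
grip_force: 60.0
16.8333 [ 0.5426 -0.1205  0.0539] F [-0.5 -1.2 -2.7] M [ 0.01  0.13 -0.05]
```

```bash
python3 -m pendant '[{"jaw":0,"linear":[-0.2,0,0],"twist":0},{"jaw":0,"linear":[-0.2,0,0],"twist":0},{"jaw":0,"linear":[-0.1,0,0],"twist":0},{"jaw":0,"linear":[0,0,0],"twist":0}]'
python3 -m pendant '[{"jaw":0,"linear":[-0.1,0,0],"twist":0},{"jaw":0,"linear":[-0.05,0,0],"twist":0},{"jaw":0,"linear":[0,0,0],"twist":0}]'
python3 -m pendant '[{"jaw":0,"linear":[-0.1,0,0],"twist":0},{"jaw":0,"linear":[0,0,0],"twist":0}]'
```

```text
time: 17.27
position: [0.5424, -0.1251, 0.0538]
tool_rot: [0.716, 0.698, 0.0, 0.0]
ft_force: [0.2, 0.4, -1.5]
grip_width: 0.0405
grip_force: 60.0
time: 17.52
position: [0.5423, -0.1265, 0.0538]
tool_rot: [0.716, 0.698, 0.0, 0.0]
ft_force: [0.8, -0.8, -2.0]
grip_width: 0.0403
grip_force: 60.0
time: 17.68
position: [0.5423, -0.1275, 0.0538]
tool_rot: [0.716, 0.698, 0.0, 0.0]
ft_force: [0.4, -0.5, -2.6]
grip_width: 0.0408
grip_force: 60.0
```

```bash
for i in 1; do python3 -m pendant '[{"jaw":0,"linear":[-0.1,0,0],"twist":0},{"jaw":0,"linear":[0,0,0],"twist":0}]'; done
python3 -m pendant '[{"jaw":0,"linear":[-0.1,0,0],"twist":0},{"jaw":0,"linear":[0,0,0],"twist":0}]' | egrep 'pos|ft'
python3 -m pendant '[{"jaw":0,"linear":[-0.1,0,0],"twist":0},{"jaw":0,"linear":[0,0,0],"twist":0}]' | egrep 'pos|ft'
```

```text
time: 17.85
position: [0.5421, -0.1284, 0.0538]
tool_rot: [0.716, 0.698, 0.0, 0.0]
ft_force: [0.8, 0.2, -2.6]
grip_width: 0.0409
grip_force: 60.0
position: [0.542, -0.1294, 0.0538]
ft_force: [0.7, 0.6, -1.9]
position: [0.5419, -0.1304, 0.0537]
ft_force: [0.5, -0.3, -2.5]
```

```bash
python3 -m pendant '[{"jaw":0,"linear":[-0.1,0,0],"twist":0},{"jaw":0,"linear":[0,0,0],"twist":0}]' | egrep 'pos|ft'
python3 -m pendant '[{"jaw":0,"linear":[-0.1,0,0],"twist":0},{"jaw":0,"linear":[0,0,0],"twist":0}]' | egrep 'pos|ft'
python3 -c "
from h import *
c=cams.camera('top');s=cams.camera('scene')
cv2.imwrite('pics/in4.png',np.hstack([cv2.resize(c['color'][165:235,320:400],(400,350),interpolation=2),cv2.resize(s['color'][130:200,240:320],(400,350),interpolation=2)]))"
```

```text
position: [0.5419, -0.1309, 0.0538]
ft_force: [1.5, 2.3, -1.2]
position: [0.5418, -0.131, 0.0537]
ft_force: [1.7, 5.3, -0.6]
```

View pics/in4.png

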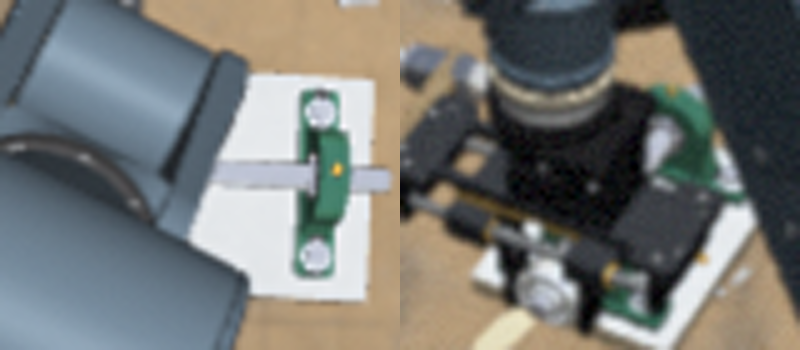

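The hub is seated: Fy rose to 5 N and the arm stopped. The nose shows beyond the far block at crop (385,180). Releasing and rising.

```bash
python3 -m pendant '[{"jaw":0.56,"linear":[0,0,0],"twist":0},{"jaw":0.56,"linear":[0,0,0],"twist":0},{"jaw":0.75,"linear":[0,0,0],"twist":0},{"jaw":0.75,"linear":[0,0,0],"twist":0},{"jaw":0.75,"linear":[0,0,0],"twist":0},{"jaw":0.75,"linear":[0,0,0],"twist":0}]' 10
python3 -m pendant '[{"jaw":0.75,"linear":[0,0,-1],"twist":0},{"jaw":0.75,"linear":[0,0,-2],"twist":0},{"jaw":0.75,"linear":[0,0,-4],"twist":0},{"jaw":0.75,"linear":[0,0,-4],"twist":0},{"jaw":0.75,"linear":[4,0,-2],"twist":0},{"jaw":0.75,"linear":[4,0,0],"twist":0},{"jaw":0.75,"linear":[4,0,0],"twist":0},{"jaw":0.75,"linear":[4,0,0],"twist":0},{"jaw":0.75,"linear":[4,0,0],"twist":0},{"jaw":0.75,"linear":[4,0,0],"twist":0},{"jaw":0.75,"linear":[0,0,0],"twist":0}]'
python3 -c "
from h import *
c=cams.camera('top');s=cams.camera('scene')
cv2.imwrite('pics/f.png',np.hstack([cv2.resize(c['color'][165:235,320:400],(400,350),interpolation=2),cv2.resize(s['color'][130:200,240:320],(400,350),interpolation=2)]))
P=pts(c);q=P[(abs(P[...,2]-.062)<.006)&(P[...,1]>-.275)&(P[...,1]<-.19)&(abs(P[...,0]-.54)<.012)]
print(len(q),q.mean(0),np.polyfit(q[:,1],q[:,0],1))"
```

```text
time: 19.12
position: [0.5419, -0.1326, 0.0538]
tool_rot: [0.716, 0.698, -0.0, 0.0]
ft_force: [0.3, -0.5, 0.4]
grip_width: 0.0632
grip_force: 0.0
time: 20.03
position: [0.5471, 0.1115, 0.1834]
tool_rot: [0.714, 0.7, 0.001, -0.001]
ft_force: [0.5, 0.5, -0.4]
grip_width: 0.0654
grip_force: 0.0
121 [ 0.53917152 -0.23190853  0.0623364 ] [0.01285361 0.54215238]
```

View pics/f.png

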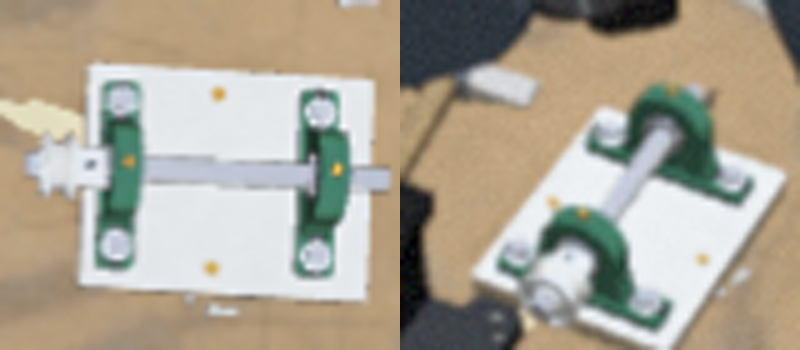

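The spindle lies through both blocks, from crop (60,165) to (388,180). It is parallel to the board to about 0.5° and its hub is against the near block, so I'm handing in.

```bash
python3 -c "
from rig import robot
print(robot.hand_in())"
```

```text
the job is handed in; nothing more can be done
None
```

I threaded the spindle through both bores, seated its hub against the near block and released it. In the last picture it lay within about 1 mm and 0.5° of the board's centre line; I handed in at about 20 s, and no verdict was returned.

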